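# Pop out and turn the T-handle of a desk lock box, then open it

### The job

Open the grey steel lock box at the back of the desk. Press the round button beside its T-handle gently so that the handle springs out, turn the handle clockwise until you feel it come up against its sprung stop without wrenching it past that, then raise the lid to about 35 degrees or more, let go and leave it standing open. Do not disturb the small things lying round the box.

Things in the scene. Friction and masses are not known exactly. Their poses are not given: they have to be found in the camera images.
- lockbox: Grey steel box 130 x 190 x 132 mm (x, y, z), fixed to the desk. Origin at the centre of its underside; x points to its rear (hinge) side, y to its left, z up. Lid top at z = 131.5 mm. The handle's axis is vertical at x = 0, y = +20 mm; the button at x = 0, y = -50 mm.
- button_top (a point): Centre of the top of the round black push button (18 mm across), 70 mm from the handle's axis, 18 mm above the lid. Axes as the box's. It travels 6 mm straight down into the lid on a spring (1.5 N at first, about 5 N at the bottom); the handle is let go at about 4 mm.
- handle_bar (a point): Centre of the bar of the steel T-handle: a round rod 15 mm thick and 80 mm long. Axes: y along the bar (button end is -y before turning), x across it, z up out of the lid. Stowed it lies between two rails (their top level with the bar's top, 4 mm gaps, 17 mm above the lid) and cannot be gripped or turned. Popped out, it stands 28 mm higher and its underside is 15 mm above the rails.
- lid_hinge (a point): A point on the hinge line of the lid, at the middle of the box's rear top edge, 65 mm behind the handle's axis; the hinge line runs along this point's y axis.
- handle (a joint): How far the T-handle has sprung out of the lid, 0 (stowed) to 0.028 m (out). A spring of about 6 to 9 N drives it out.
- handle_turn (a joint): Turn of the T-handle in rad, clockwise seen from above, 0 at the start. Friction is about 0.15 N m. Under the lid a cam slides along a hidden keeper whose setting differs each time: it comes free some 0.1 rad before the cam meets the sprung stop, which lies anywhere from about 0.75 to 1.4 rad; from there a spring resists with about 4 N m per rad.
- button (a joint): How far the button is pressed, 0 to 0.006 m.
- lid (a joint): Opening of the lid in rad, 0 shut, up to 1.3. Its stiff hinge holds it at any angle; raising it at the handle takes about 12 N. It is held shut by the cam until the handle is turned far enough; it takes the handle along as it swings up and back (the round bar may roll between upright fingers).
- earbud_case: White earbud case 46 x 60 x 25 mm lying at the left of the box; origin at the centre of its underside. Leave it alone.
- charger_cube: White charger cube 34 x 34 x 32 mm with two prongs, at the left of the box; origin at the underside. Leave it alone.

How it is judged:
On the way, in this order (a step that is already met when the one before it is completed fails the run):
1. the button is pressed and the handle has sprung out (over 22 mm) (value of joint handle above 0.022 m and value of joint handle_turn below 0.2 rad), for 0.1 s.
2. the handle, out, is turned clockwise by over 0.6 rad with the lid still shut (value of joint handle_turn above 0.6 rad and value of joint lid below 0.1 rad), for 0.1 s.
3. the lid is raised (value of joint lid above 0.4 rad), for 0.1 s.
At the end, for the whole second after the job is handed in: the lid stands open by itself, at rest, at 0.45 rad (26 degrees) or more (value of joint lid above 0.45 rad and velocity of joint lid between -0.05 and 0.05 rad/s); the robot touches nothing.
It fails at once if the button is pressed with over 20 N (contact force between button and anything else above 20 N).
It fails at once if the handle is wrenched against its stop, or the lid pulled against the closed latch (over 20 N between the handle's parts and the box) (contact force between handle_turn and lockbox above 20 N).
It fails at once if the earbud case or charger cube is moved by over 15 mm (distance of any of earbud_case, charger_cube from where it was at the start of the episode above 0.015 m).
It also fails if it takes over 72 s, if anything falls off the work surface, if the arm or the gripper's body presses on something with over 40 N, if the wrist force passes 120 N, or if a joint passes its speed limit or range.

### The arm

A 6-joint arm with a two-finger parallel gripper is mounted at the origin on the work surface; the furniture and walls round the work are solid. World frame = base frame: x ahead of the robot, y to its left, z up, the work surface at z = 0. Lengths are in m, angles in rad, forces in N, time in s.
With the tool pointing down it reaches from about 0.375 to 0.975 m from the base axis. Payload 3.8 kg.
Tool frame: the origin (TCP) lies on the centre line of the jaws, within the pads' length; the fingertips stand 14 mm ahead of it and the grasp point (between the pads) lies 5 mm behind it; z points along the fingers, y is the line along which they close (so a half turn about z gives the same grasp; the last joint's range is limited). The gripper opens to 85 mm and grips with 20 to 120 N. Pads are 22 mm wide; open, the fingers measure 114 mm over their backs; the gripper's body (76 mm by 85 mm) begins 54 mm behind the grasp point. The pads swing forward as they close: fully open they stand 13 mm farther back than shut.
Start: joints at [1.148, 0.264, 1.604, -0, 1.274, -0.037], TCP at [0.254, 0.625, 0.245] pointing down, gripper open.
Joint ranges: [-2.63, 2.63], [-0.94, 2.18], [0.31, 2.57], [-1.31, 4.45], [0, 2.66], [-2.55, 2.55]. Speed limits (rad/s): [2.57, 2.57, 3.14, 3.14, 3.14, 3.14].

### API

Orientations are given as a rotation vector (axis times angle).
In Python, from workcell import bot, eyes, spot_in gives the robot as it stands.
- The arm moves only by the tool carry_out, never from a script. Its argument "series" is text: rows parted by semicolons, each of 4 numbers parted by spaces: the shift along the world's x, y, z in m, then the turn about the world's z in degrees. In form: tx ty tz roll; .... A call has 1 to 20 rows; each row shifts and turns the commanded pose from where the row before left it; what a row does not reach is not made up. A row lasts 1/8 s, in which the tool goes at most 62.5 mm and 10.7 degrees, less where a joint would pass 70% of its speed; a pose out of reach is approached as far as the arm can. A call is refused whole if a number of a shift passes 0.0625 or a number of a turn 10.7, either way. A call with a gripper value outside its range is refused whole. "jaw" is the gripper command: -1 is shut, 1 is fully open, values between are in proportion, set as the call begins (left out, the last holds). The fingers move at their own pace and stop on an object; "grip_force" is the grip in N (left out, the last holds). Time passes only in rows, so rows that do not move let the fingers close. It gives the time, the measured TCP pose, the force, the opening and the grip force at its end, in the units of the state.
- bot.read_state(): the state, without advancing time (a new reading comes with each control period).
- eyes.read_camera(name): name is "scene" or "top"; returns (picture, depth): 384x512x3 uint8, blue, green, red; 384x512 float32, m along the optical axis (not along the pixel's ray), 0 where there is no reading.
- eyes.get_calibration(name): a dict with "K" (3x3 intrinsics, pixels), "position" and "rotation" of the camera in the world. Camera axes: x right, y down, z forward; pixel columns grow to the right and rows downward; lengths in m; the calibration is good to about 2 mm. A picture is of the moment at which its call begins. get_calibration takes no time and is no camera call.
- bot.finish_job(): hands the job in; it is judged then, once.
Trained networks look in the newest picture that a camera, given by its name, has taken for a name from the list of things; names that differ only in an ending like _2 or _b are one class to them, and where a whole thing is asked for, a point or a joint stands for the part that bears it (a point fixed in the world has none). Each returns a list of dicts, best first, with "score" (0 to 1); they miss things now and then, are a little off and sometimes report something else, mostly with a low value. They report only what shows in the picture. A call takes as long as a camera call.
- spot_in(camera, target): "rect" ([centre column, centre row, width, height] in pixels, round what is visible of it).
The state is a dict: "time": time; "q": joint angles; "joint_vel": joint speeds; "joint_torque": joint torques, N m; "tool_pos": TCP position; "tcp_rot": TCP orientation; "wrist_force": force on the tool from outside, world axes, zero at the start; "torque": the same for the moment, N m; "width": opening from 0.0 (shut) to 1.0 (fully open); "grip_force": force on a finger pad.
Only numpy, scipy, OpenCV 4.12 (cv2) and the standard library are available. Lean on these libraries where they do the work, as an engineer would, in place of code of your own. Each camera call takes 0.05 s, during which the arm holds its last target. There are 200 camera calls.

## Working session

There is one attempt and no reset: what is moved stays moved. The work goes in short steps, Python scripts to look and compute and a tool call to move; the robot and the scene stay as the last step left them, time stands still between calls to the robot, and variables do not carry over. Pictures are saved under pics/ and viewed, at most 10 in all, crops included, and the job is handed in when it is done.

Besides the shell and the picture viewer there is one more tool, called after "Emit:" by a JSON object that holds its "name" and its "arguments". carry_out: Moves the arm, as the interface text tells. Its arguments: {"type":"object","properties":{"series":{"type":"string"},"jaw":{"type":"number"},"grip_force":{"type":"number"}},"required":["series"]}

```bash
mkdir -p pics
cat > h.py <<'E'
from workcell import bot, eyes, spot_in
import numpy as np, cv2
def cloud(n):
    im,d=eyes.read_camera(n); c=eyes.get_calibration(n); K=np.array(c["K"])
    v,u=np.mgrid[:d.shape[0],:d.shape[1]]
    P=np.stack([(u-K[0,2])/K[0,0]*d,(v-K[1,2])/K[1,1]*d,d],-1)
    R=np.array(c["rotation"])
    if R.shape!=(3,3): R=cv2.Rodrigues(R)[0]
    W=P@R.T+np.array(c["position"]); W[d==0]=np.nan
    return im,W
E
python3 - <<'E'
from h import *
np.set_printoptions(precision=4,suppress=True)
s=bot.read_state();print(s)
for n in ("scene","top"):
    im,W=cloud(n); cv2.imwrite(f"pics/{n}0.png",im); np.save(f"pics/{n}0.npy",W)
    print(n,eyes.get_calibration(n)["position"])
    for t in ("lockbox","button_top","handle_bar","button","earbud_case","charger_cube"):
        for r in spot_in(n,t)[:2]:
            c,ro=int(r["rect"][0]),int(r["rect"][1]); print(t,round(r["score"],2),np.round(r["rect"],1),W[min(ro,383),min(c,511)])
E
python3 -c "
import cv2,numpy as np
cv2.imwrite('pics/both0.png',cv2.resize(np.vstack([cv2.imread('pics/scene0.png'),cv2.imread('pics/top0.png')]),(400,600)))"
```

```text
{'time': 0.0, 'q': array([ 1.1481,  0.2648,  1.6054,  0.    ,  1.2737, -0.0369]), 'joint_vel': array([-0.0004, -0.0006,  0.001 ,  0.0006, -0.0007,  0.0005]), 'joint_torque': array([ -0.0012, -51.5107, -36.7312,  -0.0001,   0.0129,   0.    ]), 'tool_pos': array([0.2537, 0.6247, 0.2439]), 'tcp_rot': array([-0.6022, -3.0828,  0.0034]), 'wrist_force': array([-0.0091,  0.5375, -0.088 ]), 'torque': array([ 0.0477, -0.01  ,  0.0282]), 'grip_force': 0.0, 'width': 0.9982145010111121}
scene [0.7491 0.3883 0.5323]
lockbox 0.72 [246.4 190.9  85.9 101.8] [ 0.4066 -0.2086  0.1131]
handle_bar 0.64 [241.7 154.9  13.5  21.5] [ 0.3734 -0.284   0.1482]
earbud_case 0.95 [278.9 266.1  27.4  28.1] [ 0.4167 -0.0818  0.0245]
charger_cube 0.62 [268.2 239.9  27.4  24.1] [ 0.3931 -0.151   0.0291]
top [ 0.2628 -0.2471  0.9511]
lockbox 0.69 [278.2 193.9  89.2  71.5] [ 0.3603 -0.2965  0.1474]
lockbox 0.61 [226.4 192.9  16.8  14.2] [ 0.38   -0.1649  0.0295]
handle_bar 0.68 [271.2 190.1  33.2   5.7] [ 0.3674 -0.2803  0.1496]
button 0.52 [298.2 197.1   9.3   7.3] [ 0.3497 -0.3423  0.1506]
earbud_case 0.68 [202.6 182.7  24.1  18.3] [ 0.4092 -0.0999  0.024 ]
charger_cube 0.62 [225.7 192.9  20.3  13.9] [ 0.38   -0.1623  0.0299]
```

View pics/top0.png

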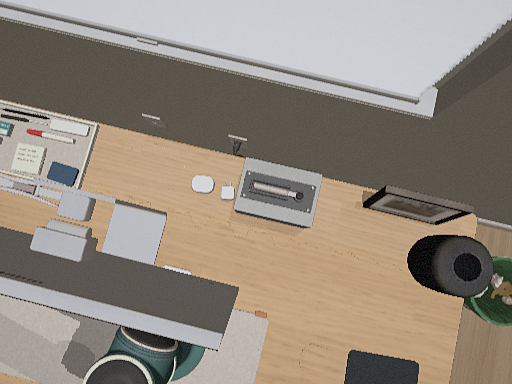

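View pics/scene0.png

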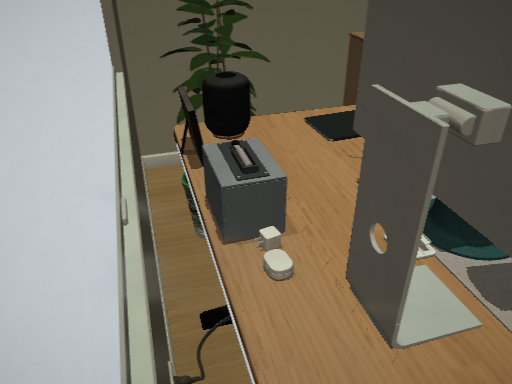

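The top view shows the box at about (279,193), with the bar at (272,190) and the button at (298,196). The earbud case is at (203,184) and the charger at (228,193). A monitor stands left of the middle, between the arm and the box. Next I fit the box pose and map the obstacle heights.

Run:
```python
from h import *
np.set_printoptions(precision=4,suppress=True,linewidth=200)
W=np.load("pics/top0.npy"); im=cv2.imread("pics/top0.png")
m=(np.abs(W[...,2]-.1315)<.006); m[:, :230]=0; m[:,325:]=0; m[:150]=0; m[235:]=0
p=W[m][:,:2].astype(np.float32); r=cv2.minAreaRect(p); print("lid",r,cv2.boxPoints(r),len(p), np.median(W[m][:,2]))
m2=(W[...,2]>.1425)&(W[...,2]<.165); m2[:, :230]=0; m2[:,325:]=0; m2[:150]=0; m2[235:]=0
p=W[m2]; print("raised",len(p),p.mean(0),cv2.minAreaRect(p[:,:2].astype(np.float32)))
# height map, both clouds, 4cm grid
H=np.full((30,50),-1.)
for n in("top","scene"):
    V=np.load(f"pics/{n}0.npy").reshape(-1,3); V=V[np.isfinite(V[:,0])]
    i=((V[:,0]+.2)/.04).astype(int); j=((1.0-V[:,1])/.04).astype(int)
    k=(i>=0)&(i<30)&(j>=0)&(j<50)&(V[:,0]>-.2)&(V[:,1]<1)
    np.maximum.at(H,(i[k],j[k]),V[k,2])
print("cols y from 1.0 down by .04; values cm")
for a in range(29,-1,-1): print("%5.2f"%(-.2+.04*a), " ".join("%3d"%round(100*h) if h>-.9 else "  ." for h in H[a]))
```

```text
lid ((0.3667004406452179, -0.29755139350891113), (0.18975123763084412, 0.13294577598571777), 75.68757629394531) [[ 0.2788 -0.373 ]
 [ 0.4077 -0.4059]
 [ 0.4546 -0.2221]
 [ 0.3257 -0.1892]] 3787 0.13205954489474125
raised 482 [ 0.3674 -0.2871  0.1478] ((0.3661680221557617, -0.2936640977859497), (0.12853598594665527, 0.03242398425936699), 75.52571868896484)
cols y from 1.0 down by .04; values cm
 0.96   .   .   .   .   .   .   .   .   .   .   .   .   .   .   .   .   .   .   .   .   .   .   .   .   .   .   .   .   .   .   .   .   .   .   .   .   .   .   .   .   .   .   .   .   .   .   .   .   .   .
 0.92   .   .   .   .   .   .   .   .   .   .   .   .   .   .   .   .   .   .   .   .   .   .   .   .   .   .   .   .   .   .   .   .   .   .   .   .   .   .   .   .   .   .   .   .   .   .   .   .   .   .
 0.88   .   . -53 -47 -45   .   .   .   .   .   .   .   .   .   .   .   .   .   .   .   .   .   .   .   .   .   .   .   .   .   .   .   .   .   .   .   .   .   .   .   .   .   .   .   .   .   .   .   .   .
 0.84   .   .   .   . -43 -37 -32 -26 -25   .   .   .   .   .   .   .   .   .   .   .
[... 4776 characters left out ...]
 1   1   1   0   0   0   0   1   1   1   1   1   1   0   0   .   .   .   .   .   .
-0.12   .   .   .   .   .   .   .   .   .   .   .   .   .   .   0   1   1   1   1   1   .   .   .   .   .   2   2   1   1   1   1   0   0   1   0   0   1   1   2   1   1   1   0   0   .   .   .   .   .   .
-0.16   .   .   .   .   .   .   .   .   .   .   .   .   .   .   .   .   .   .   .   .   .   .   .   .   .   .   .   .   .   .   .   .  -1   0   0   0   1   1   1   1   1   1   0   0   .   .   .   .   .   .
-0.20   .   .   .   .   .   .   .   .   .   .   .   .   .   .   .   .   .   .   .   .   .   .   .   .   .   .   .   .   .   .   .   .   .   .   .   .   .   .   1   1   1   0   0   0   .   .   .   .   .   .
```

Run:
```python
from h import *
np.set_printoptions(precision=3,suppress=True,linewidth=200)
T=np.load("pics/top0.npy");S=np.load("pics/scene0.npy")
print("top")
for c,r in [(3,215),(3,240),(3,262),(100,230),(100,275),(232,290),(232,310),(60,240),(75,207),(60,225),(90,195),(135,210),(135,235),(160,215),(110,245),(175,270),(130,330),(160,355),(180,350)]: print((c,r),T[r,c])
print("scene")
for c,r in [(380,20),(380,80),(450,40),(505,40),(505,150),(360,100),(400,130),(450,115),(490,110),(480,130),(378,238),(370,180),(420,200),(400,310),(440,320),(360,270),(395,340),(450,220),(480,230),(480,280)]: print((c,r),S[r,c])
```

```text
top
(3, 215) [0.332 0.451 0.001]
(3, 240) [0.264 0.208 0.328]
(3, 262) [0.234 0.096 0.479]
(100, 230) [ 0.286  0.184 -0.002]
(100, 275) [ 0.207 -0.005  0.409]
(232, 290) [ 0.157 -0.194  0.246]
(232, 310) [ 0.068 -0.175  0.002]
(60, 240) [0.262 0.087 0.36 ]
(75, 207) [0.318 0.069 0.35 ]
(60, 225) [0.288 0.096 0.347]
(90, 195) [0.337 0.039 0.36 ]
(135, 210) [0.338 0.084 0.013]
(135, 235) [0.271 0.085 0.006]
(160, 215) [0.323 0.014 0.017]
(110, 245) [0.245 0.15  0.009]
(175, 270) [ 0.176 -0.025  0.007]
(130, 330) [ 0.093 -0.007  0.284]
(160, 355) [ 0.052 -0.067  0.297]
(180, 350) [ 0.007 -0.065  0.124]
scene
(380, 20) [ 0.165 -0.159  0.402]
(380, 80) [ 0.172 -0.133  0.305]
(450, 40) [0.213 0.016 0.405]
(505, 40) [nan nan nan]
(505, 150) [0.248 0.148 0.304]
(360, 100) [ 0.157 -0.19   0.249]
(400, 130) [0.35  0.07  0.325]
(450, 115) [0.306 0.103 0.346]
(490, 110) [0.278 0.132 0.356]
(480, 130) [0.284 0.131 0.332]
(378, 238) [ 0.178 -0.071 -0.004]
(370, 180) [0.339 0.027 0.23 ]
(420, 200) [0.366 0.13  0.262]
(400, 310) [0.365 0.138 0.086]
(440, 320) [0.26  0.141 0.008]
(360, 270) [0.341 0.037 0.07 ]
(395, 340) [0.362 0.139 0.024]
(450, 220) [0.069 0.005 0.047]
(480, 230) [0.248 0.15  0.185]
(480, 280) [0.118 0.116 0.002]
```

Monitor panel: the top edge is at about z=0.55, running from (0.14,-0.2) to about (0.3,0.4). I lift first, then identify the arm's link lengths to check that it clears the panel.

Emit:
{"name": "carry_out", "arguments": {"series": "0 0 0.05 0; 0 0 0.05 0; 0 0 0.05 0; 0 0 0.05 0; 0 0 0 0; 0 0 0 0", "jaw": -1}}

```text
time: 1.45
tool_pos: [0.254, 0.6253, 0.445]
tcp_rot: [0.602, 3.083, -0.0]
wrist_force: [-0.3, -0.4, -0.8]
width: -0.003
grip_force: 0.0
```

```bash
cat > log.py <<'E'
import json
from workcell import bot
s=bot.read_state(); L=json.load(open("kin.json")) if __import__("os").path.exists("kin.json") else []
L.append([list(map(float,s["q"])),list(map(float,s["tool_pos"]))]); json.dump(L,open("kin.json","w"))
print({k:[round(float(x),4) for x in s[k]] if hasattr(s[k],"__len__") else round(float(s[k]),3) for k in ("time","q","tool_pos","wrist_force","torque","width")})
E
python3 log.py
```

```text
{'time': 1.45, 'q': [1.1481, 0.2143, 1.307, -0.0, 1.6203, -0.0369], 'tool_pos': [0.254, 0.6253, 0.445], 'wrist_force': [-0.2866, -0.3661, -0.828], 'torque': [-0.0225, 0.0258, 0.0061], 'width': -0.003}
```

Emit:
{"name": "carry_out", "arguments": {"series": "0.02 0.045 0 0; 0.02 0.045 0 0; 0.02 0.045 0 0; 0 0 0 0; 0 0 0 0"}}

```text
time: 2.08
tool_pos: [0.3138, 0.7601, 0.4416]
tcp_rot: [-0.602, -3.082, 0.009]
wrist_force: [-0.7, -0.1, 0.7]
width: -0.002
grip_force: 0.0
```

```bash
python3 log.py
python3 - <<'E'
import json,numpy as np
from scipy.optimize import least_squares
L=json.load(open("kin.json"))+[[[1.1481,.2648,1.6054,0,1.2737,-.0369],[.2537,.6247,.2439]]]
def f(p):
    e=[]
    for q,t in L:
        a1,L1,L2,H=p; r=np.hypot(t[0],t[1])
        e+=[a1+L1*np.sin(q[1])+L2*np.sin(q[1]+q[2])-r, H+L1*np.cos(q[1])+L2*np.cos(q[1]+q[2])-t[2]]
    return e
s=least_squares(f,[0,.4,.4,.1]);print(s.x,s.fun)
E
```

```text
{'time': 2.075, 'q': [1.1489, 0.5417, 0.8763, 0.0, 1.7292, -0.0361], 'tool_pos': [0.3138, 0.7601, 0.4416], 'wrist_force': [-0.7248, -0.0846, 0.6883], 'torque': [-0.0398, 0.0647, -0.0309], 'width': -0.002}
[ 0.00140512  0.5078932   0.56563335 -0.07946248] [-5.42973961e-04 -2.05067797e-04 -5.27855343e-06  2.10852056e-04
  5.48251283e-04 -5.78553939e-06]
```

Emit:
{"name": "carry_out", "arguments": {"series": "0.021 -0.052 0 -3.7; 0.021 -0.052 0 -3.7; 0.021 -0.052 0 -3.7; 0.021 -0.052 0 -3.7; 0.021 -0.052 0 -3.7; 0.015 -0.05 0 -3.7; 0.015 -0.05 0 -3.7; 0.015 -0.05 0 -3.7; 0.015 -0.05 0 -3.7; 0.0025 -0.05 0 -3.7; 0.0025 -0.05 0 -3.7; 0.0025 -0.05 0 -3.7; 0.0025 -0.05 0 -3.7; -0.0075 -0.05 0 -3.7; -0.0075 -0.05 0 -3.7; -0.0075 -0.05 0 -3.7; -0.0075 -0.05 0 -3.7; 0 0 0 0; 0 0 0 0"}}

```text
time: 4.45
tool_pos: [0.4577, -0.099, 0.446]
tcp_rot: [2.122, 2.315, 0.002]
wrist_force: [-0.2, 0.6, 0.3]
width: -0.001
grip_force: 0.0
```

```bash
python3 log.py
python3 - <<'E'
from h import *
np.set_printoptions(precision=4,suppress=True)
im,W=cloud("scene")
m=(np.abs(W[...,2]-.1315)<.004)&(np.hypot(W[...,0]-.367,W[...,1]+.298)<.13)
r=cv2.minAreaRect(W[m][:,:2].astype(np.float32));print("lid",r,cv2.boxPoints(r))
for n in ("button_top","button","handle_bar","handle"):
    for q in spot_in("scene",n)[:2]: print(n,q["score"],q["rect"],W[int(q["rect"][1]),int(q["rect"][0])])
cv2.imwrite("pics/s1.png",cv2.resize(im[120:260,180:310],(780,840))[:600])
E
```

```text
{'time': 4.45, 'q': [-0.2668, -0.1938, 1.717, 0.0008, 1.6165, -0.3536], 'tool_pos': [0.4577, -0.099, 0.446], 'wrist_force': [-0.238, 0.5854, 0.2959], 'torque': [-0.0143, 0.0192, 0.0551], 'width': -0.001}
lid ((0.36704400181770325, -0.29656514525413513), (0.19358773529529572, 0.13327866792678833), 75.44193267822266) [[ 0.2782 -0.3735]
 [ 0.4072 -0.407 ]
 [ 0.4559 -0.2196]
 [ 0.3269 -0.1861]]
handle_bar 0.45 [244.9, 154.8, 14.6, 21.8] [ 0.3694 -0.279   0.1493]
handle 0.43 [245.5, 157.3, 11.0, 19.7] [ 0.3738 -0.2674  0.1488]
```

View pics/s1.png

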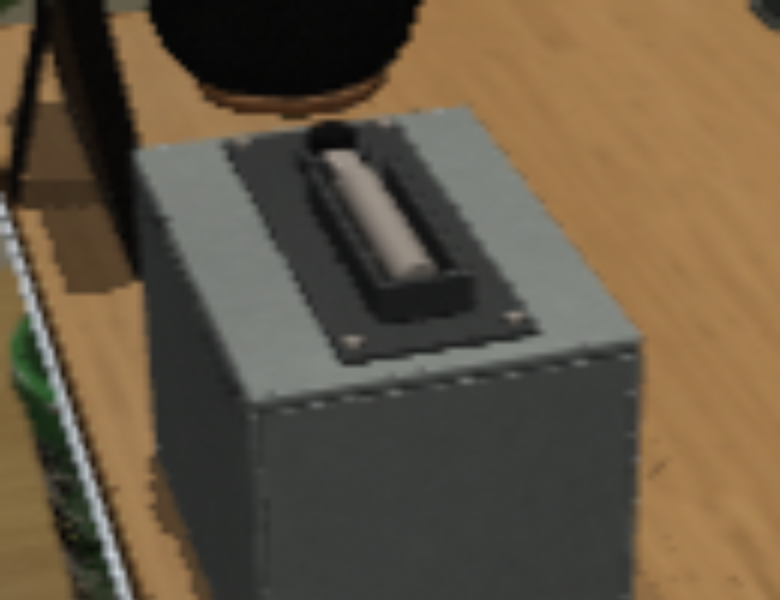

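The scene close-up shows the box with the bar stowed between its rails (crop centre about (390,215)) and the button at its far end (332,135). Both cameras agree on the lid pose to about 1 mm. Next I move over the button and come down.

Emit:
{"name": "carry_out", "arguments": {"series": "-0.0207 -0.0493 0 -3.9; -0.0207 -0.0493 0 -3.9; -0.0207 -0.0493 0 -3.9; -0.0206 -0.0493 0 -3.9; -0.0206 -0.0493 0 -3.8; 0 0 -0.05 0; 0 0 -0.05 0; 0 0 -0.05 0; 0 0 -0.05 0; 0 0 -0.04 0; 0 0 0 0; 0 0 0 0"}}

```text
time: 6.2
tool_pos: [0.3568, -0.3466, 0.2069]
tcp_rot: [2.48, 1.925, 0.0]
wrist_force: [0.6, -0.1, 1.2]
width: -0.007
grip_force: 0.0
```

```bash
python3 log.py
python3 - <<'E'
from h import *
im,W=cloud("top"); cv2.imwrite("pics/t2.png",cv2.resize(im[130:330,100:350],(750,600)))
im,W=cloud("scene"); cv2.imwrite("pics/s2.png",cv2.resize(im[100:200,180:310],(780,600)))
E
```

```text
{'time': 6.2, 'q': [-0.8209, -0.0478, 2.0202, 0.0, 1.1672, -0.5705], 'tool_pos': [0.3568, -0.3466, 0.2069], 'wrist_force': [0.6113, -0.1254, 1.2338], 'torque': [0.052, -0.0027, 0.0167], 'width': -0.007}
```

View pics/s2.png

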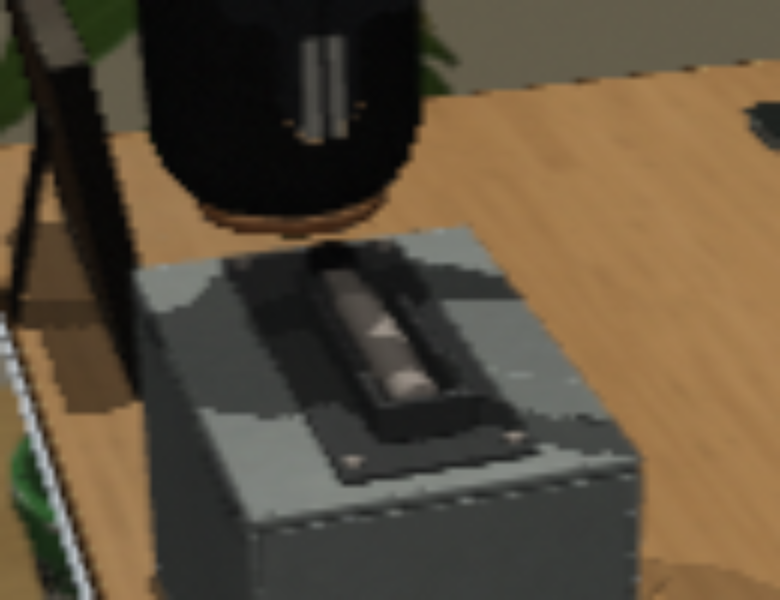

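The shut fingers at crop (323,90) hang directly over the button at (330,255). Next I come down slowly.

Emit:
{"name": "carry_out", "arguments": {"series": "-0.002 0.001 -0.02 0; 0 0 -0.016 0; 0 0 0 0; 0 0 0 0"}}

```text
time: 6.8
tool_pos: [0.3541, -0.3455, 0.17]
tcp_rot: [2.482, 1.925, 0.0]
wrist_force: [-0.2, 0.0, 0.5]
width: -0.002
grip_force: 0.0
```

Emit:
{"name": "carry_out", "arguments": {"series": "0 0 -0.003 0; 0 0 -0.002 0; 0 0 -0.002 0; 0 0 0 0"}}

```text
time: 7.3
tool_pos: [0.3538, -0.3453, 0.1627]
tcp_rot: [2.482, 1.925, 0.0]
wrist_force: [-0.6, 0.7, 3.3]
width: 0.002
grip_force: 1.5
```

Emit:
{"name": "carry_out", "arguments": {"series": "0 0 -0.001 0; 0 0 -0.001 0; 0 0 0 0"}}

```text
time: 7.68
tool_pos: [0.3539, -0.3453, 0.1611]
tcp_rot: [2.482, 1.925, 0.0]
wrist_force: [-1.3, 1.4, 6.3]
width: 0.002
grip_force: 3.2
```

```bash
python3 log.py
python3 - <<'E'
from h import *
im,W=cloud("scene"); cv2.imwrite("pics/s3.png",cv2.resize(im[100:200,180:310],(780,600)))
E
```

```text
{'time': 7.675, 'q': [-0.8235, -0.009, 2.0724, -0.0, 1.0777, -0.5721], 'tool_pos': [0.3539, -0.3453, 0.1611], 'wrist_force': [-1.2616, 1.449, 6.2684], 'torque': [0.2396, 0.3048, -0.0182], 'width': 0.002}
```

View pics/s3.png

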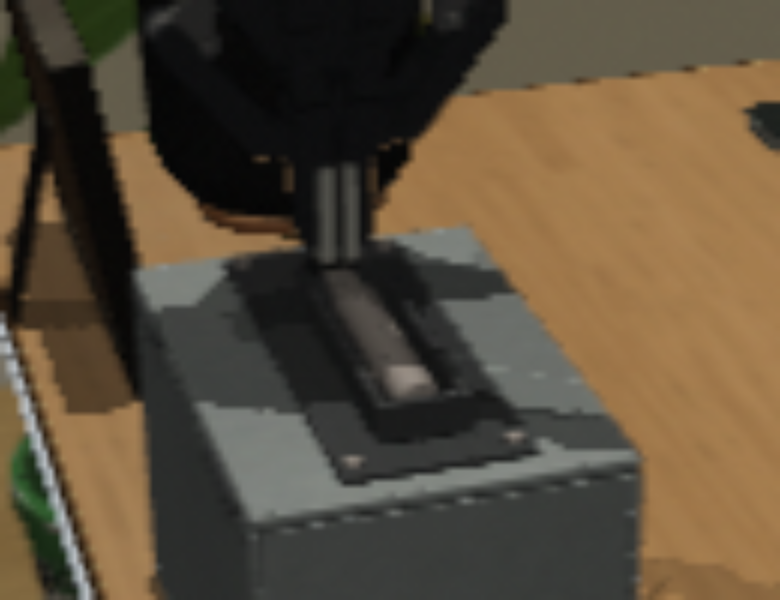

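The fingers press on the button at crop (338,260), but the handle has not sprung out yet. I keep pressing in small steps.

Emit:
{"name": "carry_out", "arguments": {"series": "0 0 -0.001 0; 0 0 0 0; 0 0 0 0"}}

```text
time: 8.1
tool_pos: [0.3539, -0.3453, 0.1595]
tcp_rot: [2.482, 1.925, 0.0]
wrist_force: [0.7, -0.1, 4.1]
width: 0.002
grip_force: 1.7
```

Emit:
{"name": "carry_out", "arguments": {"series": "0 0 -0.001 0; 0 0 0 0; 0 0 0 0"}}

```text
time: 8.48
tool_pos: [0.3539, -0.3454, 0.1592]
tcp_rot: [2.482, 1.925, -0.0]
wrist_force: [-2.1, 2.0, 8.9]
width: 0.001
grip_force: 4.2
```

```bash
cat > bar.py <<'E'
from h import *
np.set_printoptions(precision=4,suppress=True)
o=np.array([.3669,-.297]); a=np.radians(-14.4); R=np.array([[np.cos(a),-np.sin(a)],[np.sin(a),np.cos(a)]])
for n in("scene","top"):
    im,W=cloud(n); B=(W[...,:2]-o)@R; z=W[...,2]
    m=(np.hypot(B[...,0],B[...,1]-.02)<.05)&(z>.155)&(z<.186)
    p=B[m]; print(n,len(p), (p.mean(0),z[m].max(),cv2.minAreaRect(p.astype(np.float32))) if len(p)>5 else "")
    m=(np.abs(B[...,0])<.01)&(np.abs(B[...,1]-.045)<.012); print("bar end z",np.nanpercentile(z[m],[10,50,90]))
    cv2.imwrite(f"pics/{n}_bar.png",cv2.resize(im[100:200,180:310],(780,600)))
E
python3 bar.py
```

```text
scene 187 (array([0.0008, 0.0289]), np.float64(0.17701094407983492), ((-0.0012342846021056175, 0.0217156819999218), (0.07918305695056915, 0.014801854267716408), 89.4969482421875))
bar end z [0.1338 0.1732 0.1759]
top 174 (array([-0.0026,  0.0087]), np.float64(0.18027378079299228), ((-0.0016258591786026955, 0.009414827451109886), (0.015125254169106483, 0.06477902084589005), 0.9297416806221008))
bar end z [0.1327 0.17   0.1769]
```

The handle has sprung out: the bar top is at 0.177, centred at about (0.371,-0.277). I lift off, open the jaws partway and go to the bar.

Emit:
{"name": "carry_out", "arguments": {"series": "0 0 0.02 0; 0 0 0.04 0; 0 0 0.02 0; 0 0 0 0"}}

```text
time: 9.07
tool_pos: [0.3545, -0.3459, 0.2396]
tcp_rot: [2.48, 1.923, 0.001]
wrist_force: [0.8, 0.3, -0.4]
width: -0.001
grip_force: 0.0
```

Emit:
{"name": "carry_out", "arguments": {"series": "0.0058 0.023 0 0; 0.0058 0.023 0 0; 0.0058 0.023 0 0; 0 0 0 0; 0 0 0 0", "jaw": 0.2, "grip_force": 25}}

```text
time: 9.7
tool_pos: [0.3707, -0.2761, 0.2371]
tcp_rot: [-2.481, -1.925, 0.001]
wrist_force: [-0.1, 0.2, 0.2]
width: 0.6
grip_force: 0.0
```

Emit:
{"name": "carry_out", "arguments": {"series": "0.0005 -0.0005 -0.025 0; 0 0 -0.025 0; 0 0 -0.018 0; 0 0 0 0; 0 0 0 0"}}

```text
time: 10.32
tool_pos: [0.372, -0.2772, 0.1709]
tcp_rot: [2.482, 1.924, 0.0]
wrist_force: [0.6, -0.8, -1.1]
width: 0.601
grip_force: 0.0
```

Emit:
{"name": "carry_out", "arguments": {"series": "0 0 0 0; 0 0 0 0; 0 0 0 0; 0 0 0 0; 0 0 0 0; 0 0 0 0", "jaw": -1, "grip_force": 25}}

```text
time: 11.08
tool_pos: [0.3718, -0.2769, 0.1706]
tcp_rot: [2.482, 1.925, 0.0]
wrist_force: [-1.4, -0.5, 5.2]
width: 0.165
grip_force: 25.7
```

```bash
python3 log.py; python3 bar.py
```

```text
{'time': 11.075, 'q': [-0.6938, -0.0811, 2.1221, -0.0002, 1.0997, -0.4423], 'tool_pos': [0.3718, -0.2769, 0.1706], 'wrist_force': [-1.4139, -0.4636, 5.232], 'torque': [-0.016, 0.2203, -0.0259], 'width': 0.165}
scene 316 (array([0.001 , 0.0335]), np.float64(0.18598768269477667), ((7.57821835577488e-05, 0.02590956911444664), (0.03967255726456642, 0.07032965123653412), 19.89044761657715))
bar end z [0.1929 0.3601 0.4257]
top 4 
bar end z [0.5397 0.5431 0.5449]
```

View pics/scene_bar.png

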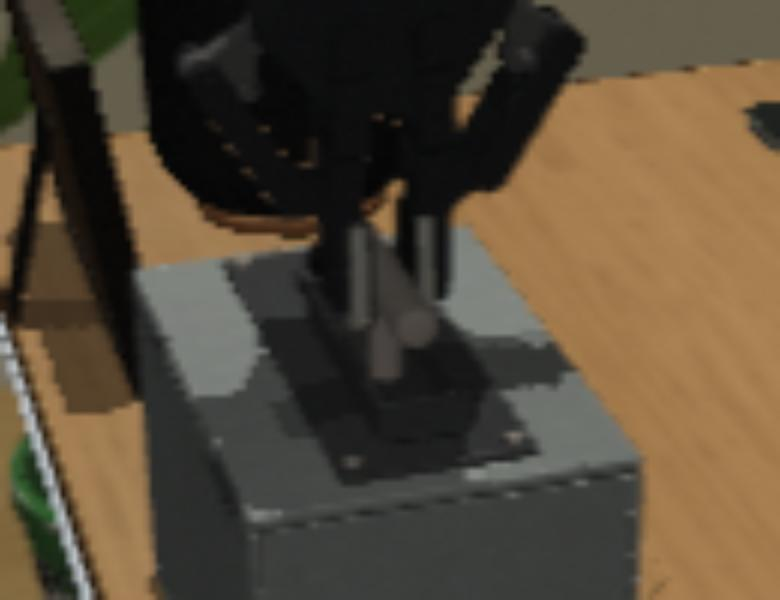

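The gripper holds the bar at crop (390,290) with the box undisturbed. Next I turn it clockwise, slowing down past 30 degrees.

Emit:
{"name": "carry_out", "arguments": {"series": "0 0 0.001 -4; 0 0 0 -5; 0 0 0 -5; 0 0 0 -5; 0 0 0 -5; 0 0 0 -4; 0 0 0 -2; 0 0 0 0; 0 0 0 0"}}

```text
time: 12.3
tool_pos: [0.3722, -0.2771, 0.1713]
tcp_rot: [2.894, 1.218, 0.001]
wrist_force: [2.6, -4.2, 0.1]
width: 0.164
grip_force: 25.4
```

```bash
cat > tq.py <<'E'
from workcell import bot, eyes
import numpy as np, cv2
T=[];F=[]
for i in range(3): 
    s=bot.read_state(); T.append(s["torque"]); F.append(s["wrist_force"]); eyes.read_camera("top")
n=np.array(s["tcp_rot"]); y=cv2.Rodrigues(n)[0][:,1]; psi=np.degrees(np.arctan2(y[1],y[0]))
if psi>20: psi-=180
print("t",round(s["time"],2),"turn",round(-14.4-psi,2),"Tz",np.round(np.array(T)[:,2],3),"F",np.round(np.mean(F,0),1),"pos",np.round(s["tool_pos"],4),"w",round(s["width"],3))
E
python3 tq.py
```

```text
t 12.4 turn 29.98 Tz [0.107 0.08  0.08 ] F [ 3.  -4.2 -0.4] pos [ 0.3722 -0.2771  0.1713] w 0.164
```

Emit:
{"name": "carry_out", "arguments": {"series": "0.0005 -0.0008 0 -3; 0 0 0 -3; 0 0 0 -2; 0 0 0 -1; 0 0 0 0; 0 0 0 0"}}

```text
time: 13.2
tool_pos: [0.3723, -0.2774, 0.1713]
tcp_rot: [2.983, 0.987, 0.001]
wrist_force: [3.8, -1.2, 1.2]
width: 0.162
grip_force: 25.6
```

```bash
python3 tq.py
```

```text
t 13.3 turn 39.0 Tz [0.165 0.094 0.149] F [ 3.7 -1.   1. ] pos [ 0.3722 -0.2774  0.1713] w 0.164
```

Emit:
{"name": "carry_out", "arguments": {"series": "0 0 0 -1; 0 0 0 -1; 0 0 0 0; 0 0 0 0"}}

```text
time: 13.85
tool_pos: [0.3723, -0.2774, 0.1713]
tcp_rot: [2.999, 0.934, 0.001]
wrist_force: [5.0, -1.2, -0.2]
width: 0.165
grip_force: 25.5
```

```bash
python3 tq.py
```

```text
t 13.95 turn 41.01 Tz [0.137 0.121 0.088] F [ 4.6 -1.4  0.3] pos [ 0.3723 -0.2774  0.1713] w 0.164
```

Emit:
{"name": "carry_out", "arguments": {"series": "0 0 0 -1; 0 0 0 -1; 0 0 0 0; 0 0 0 0"}}

```text
time: 14.5
tool_pos: [0.3723, -0.2775, 0.1713]
tcp_rot: [3.015, 0.881, 0.001]
wrist_force: [4.9, -2.5, 0.6]
width: 0.162
grip_force: 25.5
```

```bash
python3 tq.py
```

```text
t 14.6 turn 43.01 Tz [0.078 0.102 0.107] F [ 4.7 -1.7  0.1] pos [ 0.3723 -0.2775  0.1713] w 0.163
```

Emit:
{"name": "carry_out", "arguments": {"series": "0.0005 0 0 -1; 0 0 0 -1; 0 0 0 0; 0 0 0 0"}}

```text
time: 15.15
tool_pos: [0.3724, -0.2775, 0.1713]
tcp_rot: [-3.03, -0.829, 0.001]
wrist_force: [1.9, -2.7, 1.4]
width: 0.161
grip_force: 25.6
```

```bash
python3 tq.py
```

```text
t 15.25 turn 45.0 Tz [0.102 0.07  0.089] F [ 2.1 -1.5  1.7] pos [ 0.3725 -0.2775  0.1713] w 0.162
```

Emit:
{"name": "carry_out", "arguments": {"series": "0 0 0 -1; 0 0 0 -1; 0 0 0 0; 0 0 0 0"}}

```text
time: 15.8
tool_pos: [0.3725, -0.2775, 0.1713]
tcp_rot: [3.044, 0.776, -0.0]
wrist_force: [2.3, -2.3, 2.2]
width: 0.159
grip_force: 25.7
```

```bash
python3 tq.py
```

```text
t 15.9 turn 47.0 Tz [0.061 0.075 0.095] F [ 1.6 -2.3  2.4] pos [ 0.3725 -0.2775  0.1713] w 0.163
```

Emit:
{"name": "carry_out", "arguments": {"series": "0 0 0 -1; 0 0 0 -1; 0 0 0 0; 0 0 0 0"}}

```text
time: 16.45
tool_pos: [0.3726, -0.2775, 0.1713]
tcp_rot: [3.057, 0.723, -0.0]
wrist_force: [1.0, -3.2, 1.4]
width: 0.167
grip_force: 25.7
```

```bash
python3 tq.py
```

```text
t 16.55 turn 49.01 Tz [0.16  0.094 0.109] F [ 1.1 -3.3  1.8] pos [ 0.3726 -0.2775  0.1713] w 0.161
```

Emit:
{"name": "carry_out", "arguments": {"series": "0 0 0 -1; 0 0 0 -1; 0 0 0 0; 0 0 0 0"}}

```text
time: 17.1
tool_pos: [0.3726, -0.2775, 0.1713]
tcp_rot: [3.069, 0.669, -0.0]
wrist_force: [0.2, -3.3, 2.1]
width: 0.165
grip_force: 25.7
```

```bash
python3 tq.py
```

```text
t 17.2 turn 51.01 Tz [0.103 0.12  0.068] F [ 0.7 -3.8  1.8] pos [ 0.3726 -0.2775  0.1713] w 0.166
```

Emit:
{"name": "carry_out", "arguments": {"series": "0 -0.0005 0 -1; 0 0 0 -1; 0 0 0 0; 0 0 0 0"}}

```text
time: 17.75
tool_pos: [0.3726, -0.2777, 0.1713]
tcp_rot: [-3.08, -0.615, -0.0]
wrist_force: [1.5, -1.0, 3.1]
width: 0.161
grip_force: 25.7
```

```bash
python3 tq.py
```

```text
t 17.85 turn 53.0 Tz [0.112 0.11  0.114] F [ 1.1 -0.9  3.6] pos [ 0.3726 -0.2777  0.1713] w 0.167
```

Emit:
{"name": "carry_out", "arguments": {"series": "0 0 0 -1; 0 0 0 -1; 0 0 0 0; 0 0 0 0"}}

```text
time: 18.4
tool_pos: [0.3726, -0.2778, 0.1713]
tcp_rot: [-3.091, -0.561, -0.0]
wrist_force: [1.6, 1.0, 3.7]
width: 0.165
grip_force: 25.8
```

```bash
python3 tq.py
```

```text
t 18.5 turn 55.01 Tz [0.126 0.145 0.073] F [1.5 0.2 3.6] pos [ 0.3726 -0.2778  0.1713] w 0.161
```

Emit:
{"name": "carry_out", "arguments": {"series": "0 0 0 -1; 0 0 0 -1; 0 0 0 0; 0 0 0 0"}}

```text
time: 19.05
tool_pos: [0.3726, -0.2779, 0.1713]
tcp_rot: [-3.1, -0.507, -0.0]
wrist_force: [1.1, 1.2, 4.5]
width: 0.163
grip_force: 25.8
```

```bash
python3 tq.py
```

```text
t 19.15 turn 57.01 Tz [0.082 0.102 0.155] F [1.7 1.3 4.5] pos [ 0.3726 -0.2778  0.1712] w 0.163
```

Emit:
{"name": "carry_out", "arguments": {"series": "0 0 0 -1; 0 0 0 -1; 0 0 0 0; 0 0 0 0"}}

```text
time: 19.7
tool_pos: [0.3726, -0.2779, 0.1713]
tcp_rot: [-3.109, -0.453, -0.0]
wrist_force: [1.0, 0.7, 3.3]
width: 0.167
grip_force: 25.8
```

```bash
python3 tq.py
```

```text
t 19.8 turn 59.01 Tz [0.066 0.097 0.056] F [1.2 0.5 3.6] pos [ 0.3726 -0.2779  0.1713] w 0.163
```

Emit:
{"name": "carry_out", "arguments": {"series": "0 0 0 -1; 0 0 0 -1; 0 0 0 0; 0 0 0 0"}}

```text
time: 20.35
tool_pos: [0.3726, -0.2779, 0.1713]
tcp_rot: [3.116, 0.399, 0.0]
wrist_force: [1.1, -0.1, 3.2]
width: 0.165
grip_force: 25.7
```

```bash
python3 tq.py
```

```text
t 20.45 turn 61.01 Tz [0.133 0.017 0.126] F [1.7 0.3 3.4] pos [ 0.3726 -0.2779  0.1713] w 0.163
```

Emit:
{"name": "carry_out", "arguments": {"series": "0 0 0 -1; 0 0 0 -1; 0 0 0 0; 0 0 0 0"}}

```text
time: 21.0
tool_pos: [0.3726, -0.278, 0.1713]
tcp_rot: [3.123, 0.345, 0.0]
wrist_force: [1.5, 0.5, 2.0]
width: 0.161
grip_force: 25.7
```

```bash
python3 tq.py; python3 bar.py >/dev/null
```

```text
t 21.1 turn 63.01 Tz [0.046 0.077 0.103] F [ 1.8 -0.   2.5] pos [ 0.3726 -0.278   0.1713] w 0.164
```

View pics/scene_bar.png

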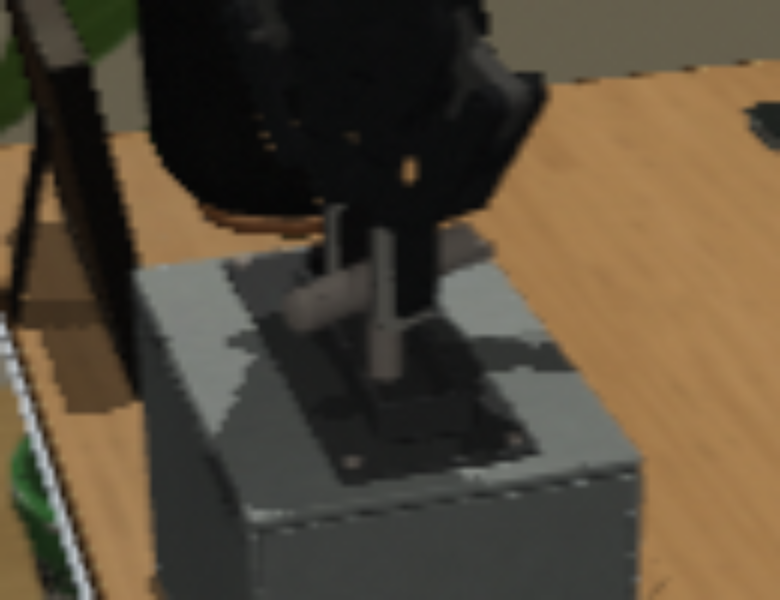

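The bar has turned with the gripper: it now runs from crop (300,308) to (480,250), with the lid shut. I carry on in small steps.

Emit:
{"name": "carry_out", "arguments": {"series": "0 0 0 -1; 0 0 0 -1; 0 0 0 0; 0 0 0 0"}}

```text
time: 21.75
tool_pos: [0.3726, -0.278, 0.1713]
tcp_rot: [3.128, 0.29, 0.0]
wrist_force: [1.2, -0.6, 1.6]
width: 0.163
grip_force: 25.7
```

```bash
python3 tq.py
```

```text
t 21.85 turn 65.0 Tz [0.119 0.057 0.109] F [ 1.8 -0.3  2.2] pos [ 0.3726 -0.278   0.1713] w 0.163
```

Emit:
{"name": "carry_out", "arguments": {"series": "0 0 0 -1; 0 0 0 -1; 0 0 0 0; 0 0 0 0"}}

```text
time: 22.4
tool_pos: [0.3726, -0.278, 0.1713]
tcp_rot: [3.133, 0.235, 0.0]
wrist_force: [1.5, 0.6, 1.5]
width: 0.162
grip_force: 25.6
```

```bash
python3 tq.py
```

```text
t 22.5 turn 67.01 Tz [0.072 0.124 0.077] F [ 1.8 -0.5  1.9] pos [ 0.3726 -0.278   0.1713] w 0.161
```

Emit:
{"name": "carry_out", "arguments": {"series": "0 0 0 -1; 0 0 0 -1; 0 0 0 0; 0 0 0 0"}}

```text
time: 23.05
tool_pos: [0.3726, -0.278, 0.1713]
tcp_rot: [3.136, 0.181, 0.0]
wrist_force: [2.9, -1.8, 1.9]
width: 0.161
grip_force: 25.6
```

```bash
python3 tq.py
```

```text
t 23.15 turn 69.0 Tz [0.142 0.149 0.065] F [ 2.1 -2.1  1.9] pos [ 0.3726 -0.278   0.1713] w 0.167
```

Emit:
{"name": "carry_out", "arguments": {"series": "0 0 0 -1; 0 0 0 -1; 0 0 0 0; 0 0 0 0"}}

```text
time: 23.7
tool_pos: [0.3727, -0.278, 0.1713]
tcp_rot: [3.139, 0.126, 0.0]
wrist_force: [2.2, -2.8, 1.3]
width: 0.162
grip_force: 25.6
```

```bash
python3 tq.py
```

```text
t 23.8 turn 71.0 Tz [0.102 0.119 0.104] F [ 2.  -2.4  1.4] pos [ 0.3726 -0.278   0.1713] w 0.164
```

Emit:
{"name": "carry_out", "arguments": {"series": "0 -0.0003 0 -1; 0 0 0 -1; 0 0 0 0; 0 0 0 0"}}

```text
time: 24.35
tool_pos: [0.3726, -0.2781, 0.1713]
tcp_rot: [-3.141, -0.071, -0.0]
wrist_force: [3.1, -1.0, 1.9]
width: 0.164
grip_force: 25.7
```

```bash
python3 tq.py
```

```text
t 24.45 turn 73.0 Tz [0.137 0.2   0.077] F [ 3.  -1.3  1.6] pos [ 0.3726 -0.2781  0.1713] w 0.164
```

Emit:
{"name": "carry_out", "arguments": {"series": "0 0 0 -1; 0 0 0 -1; 0 0 0 0; 0 0 0 0"}}

```text
time: 25.0
tool_pos: [0.3726, -0.2782, 0.1713]
tcp_rot: [-3.141, -0.016, -0.0]
wrist_force: [2.7, -0.6, 2.3]
width: 0.161
grip_force: 25.9
```

```bash
python3 tq.py
```

```text
t 25.1 turn 75.0 Tz [0.132 0.224 0.159] F [ 2.5 -1.1  2.4] pos [ 0.3726 -0.2782  0.1713] w 0.163
```

Emit:
{"name": "carry_out", "arguments": {"series": "0 0 0 -1; 0 0 0 -1; 0 0 0 0; 0 0 0 0"}}

```text
time: 25.65
tool_pos: [0.3726, -0.2782, 0.1713]
tcp_rot: [3.141, -0.038, -0.0]
wrist_force: [2.5, -0.5, 1.8]
width: 0.166
grip_force: 26.1
```

```bash
python3 tq.py
```

```text
t 25.75 turn 77.01 Tz [0.207 0.183 0.175] F [ 2.5 -1.2  2.1] pos [ 0.3726 -0.2782  0.1713] w 0.156
```

Emit:
{"name": "carry_out", "arguments": {"series": "0 0 0 -1; 0 0 0 -1; 0 0 0 0; 0 0 0 0"}}

```text
time: 26.3
tool_pos: [0.3726, -0.2783, 0.1713]
tcp_rot: [3.14, -0.093, -0.0]
wrist_force: [2.9, -0.7, 1.5]
width: 0.163
grip_force: 26.4
```

```bash
python3 tq.py
```

```text
t 26.4 turn 79.0 Tz [0.292 0.301 0.327] F [ 2.2 -1.3  1.7] pos [ 0.3726 -0.2782  0.1713] w 0.162
```

The torque rose from about 0.10 to 0.31 N m, which is the sprung stop. I ease back a degree and start the lid along its arc, checking the force.

Emit:
{"name": "carry_out", "arguments": {"series": "0 0 0 1; 0 0 0 0; 0 0 0 0", "grip_force": 40}}

```text
time: 26.82
tool_pos: [0.3726, -0.2782, 0.1713]
tcp_rot: [-3.141, 0.066, -0.0]
wrist_force: [1.7, -1.6, 2.5]
width: 0.153
grip_force: 40.5
```

Emit:
{"name": "carry_out", "arguments": {"series": "0.0005 0 0.001 0; 0.0005 0 0.001 0; 0.0009 -0.0005 0.0012 0; 0 0 0 0"}}

```text
time: 27.32
tool_pos: [0.3727, -0.2781, 0.1717]
tcp_rot: [-3.139, 0.066, 0.007]
wrist_force: [1.6, -5.0, -11.3]
width: 0.159
grip_force: 39.3
```

```bash
python3 tq.py
```

```text
t 27.43 turn 78.0 Tz [0.11  0.096 0.137] F [  1.9  -5.2 -10.8] pos [ 0.3727 -0.2781  0.1717] w 0.155
```

Emit:
{"name": "carry_out", "arguments": {"series": "0.0005 0 0.0008 0; 0 0 0 0; 0 0 0 0"}}

```text
time: 27.85
tool_pos: [0.3728, -0.278, 0.1718]
tcp_rot: [-3.139, 0.066, 0.008]
wrist_force: [2.0, -7.4, -13.6]
width: 0.151
grip_force: 39.2
```

```bash
python3 tq.py
```

```text
t 27.95 turn 78.0 Tz [0.147 0.101 0.08 ] F [  2.5  -6.8 -13.3] pos [ 0.3728 -0.2781  0.1718] w 0.157
```

Emit:
{"name": "carry_out", "arguments": {"series": "0.001 -0.0012 0 0; 0 0 0 0; 0 0 0 0"}}

```text
time: 28.38
tool_pos: [0.3737, -0.2784, 0.173]
tcp_rot: [-3.137, 0.066, 0.008]
wrist_force: [-3.2, -1.4, -13.9]
width: 0.154
grip_force: 39.3
```

```bash
python3 tq.py
```

```text
t 28.48 turn 78.0 Tz [0.109 0.099 0.112] F [ -3.3  -1.6 -14.2] pos [ 0.3741 -0.2786  0.1736] w 0.155
```

Emit:
{"name": "carry_out", "arguments": {"series": "0.0008 -0.0002 0.0014 0; 0.0008 -0.0002 0.0014 0; 0.0008 -0.0002 0.0014 0; 0.0008 -0.0002 0.0014 0; 0 0 0 0"}}

```text
time: 29.15
tool_pos: [0.3791, -0.2799, 0.1802]
tcp_rot: [-3.139, 0.066, 0.001]
wrist_force: [-0.5, 2.5, -23.5]
width: 0.151
grip_force: 39.2
```

```bash
python3 tq.py
```

```text
t 29.25 turn 78.01 Tz [0.059 0.021 0.081] F [ -0.6   3.1 -23.1] pos [ 0.3791 -0.2799  0.1803] w 0.155
```

```bash
cat > lid.py <<'E'
from h import *
o=np.array([.3669,-.297]); a=np.radians(-14.4); R=np.array([[np.cos(a),-np.sin(a)],[np.sin(a),np.cos(a)]])
im,W=cloud("scene"); B=(W[...,:2]-o)@R; z=W[...,2]
m=(np.abs(B[...,0]+.03)<.09)&(B[...,1]>.070)&(B[...,1]<.091)&(z>.125)&(z<.30)
x=.065-B[m][:,0]; h=z[m]-.1315; k=np.abs(x)>.02
print("lid deg",np.round(np.degrees(np.percentile(np.arctan2(h[k],x[k]),[10,25,50,75,90])),1),m.sum())
s=bot.read_state(); print(s["time"],s["wrist_force"],s["tool_pos"])
cv2.imwrite("pics/lid.png",cv2.resize(im[80:200,170:326],(780,600)))
E
python3 lid.py
```

```text
lid deg [ 5.6  6.4  8.5 58.4 62.6] 632
29.35 [ -0.70123869   4.41106248 -24.67551633] [ 0.37913993 -0.279991    0.18031261]
```

View pics/lid.png

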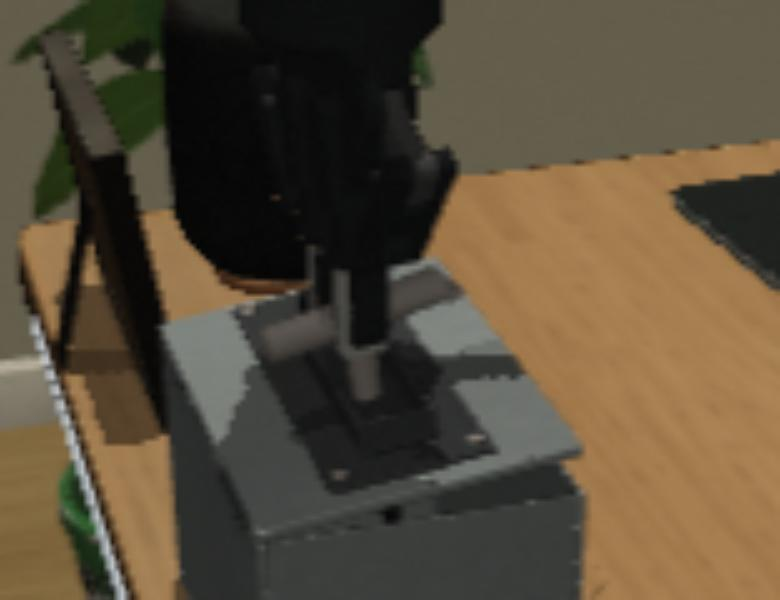

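The lid stands ajar about 8.5° with its front edge visibly lifted near crop (400,510). I follow the arc with a lighter grip, so the bar can pivot between the pads.

Emit:
{"name": "carry_out", "arguments": {"series": "0 0 0 0; 0.0018 -0.0005 0.002 0; 0.0018 -0.0005 0.002 0; 0.0018 -0.0005 0.002 0; 0.0018 -0.0005 0.002 0; 0 0 0 0; 0 0 0 0", "grip_force": 28}}

```text
time: 30.22
tool_pos: [0.388, -0.2823, 0.1902]
tcp_rot: [-3.14, 0.066, -0.005]
wrist_force: [1.5, 7.7, -18.6]
width: 0.156
grip_force: 37.5
```

```bash
python3 lid.py
```

```text
lid deg [13.7 14.6 16.7 63.6 67.6] 647
30.275 [  2.72604102   7.58203041 -18.87865331] [ 0.3879701  -0.28229665  0.1902137 ]
```

Emit:
{"name": "carry_out", "arguments": {"series": "0.0023 -0.0003 0.0018 0; 0.0023 -0.0004 0.0018 0; 0.0023 -0.0005 0.0018 0; 0.0023 -0.0006 0.0018 0; 0.0023 -0.0006 0.0018 0; 0 0 0 0; 0 0 0 0"}}

```text
time: 31.15
tool_pos: [0.3987, -0.2846, 0.1987]
tcp_rot: [-3.14, 0.066, -0.002]
wrist_force: [-0.1, 7.0, -19.3]
width: 0.158
grip_force: 35.3
```

```bash
python3 lid.py
```

```text
lid deg [22.2 23.  25.2 69.3 73.1] 665
31.2 [  0.52217398   6.08557934 -19.3777423 ] [ 0.39868099 -0.28456242  0.19868911]
```

Emit:
{"name": "carry_out", "arguments": {"series": "0.0027 -0.0006 0.0016 0; 0.0027 -0.0006 0.0016 0; 0.0028 -0.0007 0.0014 0; 0.0028 -0.0007 0.0013 0; 0.0028 -0.0007 0.0012 0; 0.0028 -0.0007 0.001 0; 0.0028 -0.0007 0.0008 0; 0.0028 -0.0007 0.0008 0; 0 0 0 0; 0 0 0 0"}}

```text
time: 32.45
tool_pos: [0.4203, -0.2894, 0.209]
tcp_rot: [-3.138, 0.066, -0.0]
wrist_force: [-4.3, 9.0, -14.8]
width: 0.154
grip_force: 27.8
```

```bash
python3 lid.py
```

```text
lid deg [37.5 38.1 40.2 76.6 80.4] 679
32.5 [ -4.10183951   8.86731628 -14.92151862] [ 0.42026924 -0.28936567  0.20899978]
```

View pics/lid.png

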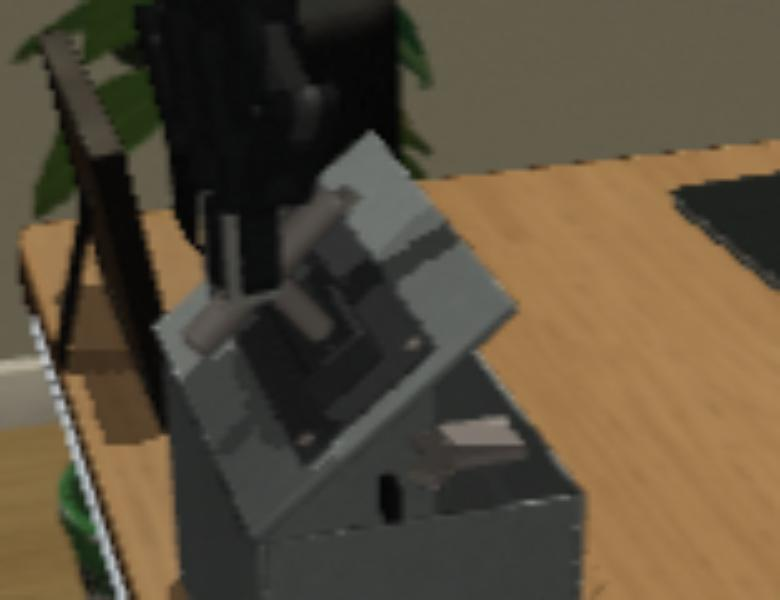

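The lid stands at about 40° (front corner at crop (515,310)), still held by the fingers. I release and rise straight up.

Emit:
{"name": "carry_out", "arguments": {"series": "0 0.0005 -0.0005 0; 0 0 0 0; 0 0 0 0; 0 0 0 0; 0 0 0 0", "jaw": 0}}

```text
time: 33.12
tool_pos: [0.4203, -0.2903, 0.2075]
tcp_rot: [3.14, -0.066, 0.001]
wrist_force: [0.2, 0.9, -0.5]
width: 0.5
grip_force: 0.0
```

```bash
python3 lid.py
```

```text
lid deg [37.7 38.3 41.7 77.6 80.4] 847
33.175 [-1.04512977 -0.14184154  0.0835121 ] [ 0.42017604 -0.29015871  0.20721917]
```

Emit:
{"name": "carry_out", "arguments": {"series": "0 0 0.01 0; 0 0 0.02 0; 0 0 0.03 0; 0 0 0.04 0; 0 0 0.04 0; 0 0 0.03 0; 0 0 0 0; 0 0 0 0; 0 0 0 0"}}

```text
time: 34.3
tool_pos: [0.4195, -0.2896, 0.3753]
tcp_rot: [-3.139, 0.066, 0.004]
wrist_force: [-0.3, -0.4, -0.9]
width: 0.502
grip_force: 0.0
```

```bash
python3 lid.py
```

```text
lid deg [37.2 37.8 38.7 40.3 41.5] 421
34.35 [-0.08874279 -0.06861085 -0.94888567] [ 0.41954508 -0.28959674  0.37532693]
```

View pics/lid.png

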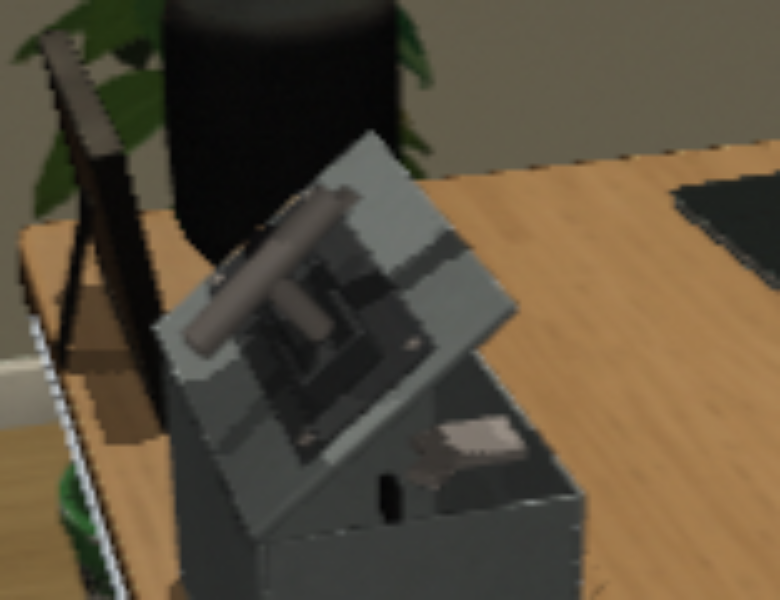

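The lid stands open by itself at about 39° (corner still at crop (515,310)), and the gripper is clear of it. I hand the job in.

```bash
python3 -c "
from workcell import bot
print(bot.finish_job())"
```

```text
the job is handed in; nothing more can be done
None
```

The lock box is open: the lid stands by itself at about 39°, the gripper is clear of it, and the job was handed in at about 34 s of the 72 s allowed; no verdict was returned.

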